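# Book in the carved blanks

### The arm

A 7-joint arm with a two-finger parallel gripper is mounted at the origin on the work surface. World frame = base frame: x ahead of the robot, y to its left, z up, the work surface at z = 0. Lengths are in m, angles in degrees, forces in N, time in s.
With the tool pointing down it reaches from about 0.425 to 0.875 m from the base axis. Payload 4.7 kg.
Tool frame: the origin (TCP) lies between the finger pads, 19 mm behind the fingertips; this is the grasp point; z points along the fingers, y is the line along which they close (so a half turn about z gives the same grasp; the last joint's range is limited). The gripper opens to 87 mm and grips with 3 to 60 N. Pads are 19 mm wide; open, the fingers measure 117 mm over their backs; the gripper's body (75 mm by 190 mm) begins 51 mm behind the grasp point.
Start: joints at [71.683, 18.392, -4.016, 83.108, 1.295, 78.541, -3.26], TCP at [0.213, -0.614, 0.241] pointing down, gripper open.
Joint ranges: [-163.93, 163.93], [-17.29, 119.83], [-79.2, 71.16], [3.27, 140.29], [-89.18, 269.18], [5.43, 117.66], [-154.24, 154.24]. Speed limits (degrees/s): [147.25, 147.25, 180, 180, 180, 180, 180].

### API

Orientations are given as [roll, pitch, yaw] about the fixed x, y, z axes, in that order (R = Rz(yaw) Ry(pitch) Rx(roll)).
In Python, from cell import env gives the robot as it stands. The module is installed in compiled form; this text tells all that it offers.
- The arm moves only by the tool send_rows, never from a script. Its arguments are lists of equal length, an entry for each row: "xyz": the shift along the tool's x, y, z in m, a list of three; "rotation": the turn, a rotation vector about the tool's x, y, z in rad, a list of three; "jaw": the opening, from 0 (shut) to 1 (fully open). A call has 1 to 20 rows; each row shifts and turns the commanded pose from where the row before left it, along the tool's axes as they then stand; what a row does not reach is not made up. A row lasts 1/10 s, in which the tool goes at most 50 mm and 8.59 degrees, less where a joint would pass 70% of its speed; a pose out of reach is approached as far as the arm can. A call is refused whole if a number of a shift passes 0.05 or a number of a turn 0.15, either way. A call with a gripper value outside its range is refused whole. The fingers move at their own pace and stop on an object; "newtons" is the grip in N (left out, the last holds). Time passes only in rows, so rows that do not move let the fingers close. It gives the time, the measured TCP pose, the force, the opening and the grip force at its end, in the units of the state.
- env.get_obs(): the state, without advancing time (a new reading comes with each control period).
- env.read_camera(name): name is "side" or "top"; returns a dict with "image" (384x512x3 uint8, blue, green, red), "fx", "fy", "cx", "cy" (pixels), "R" (3x3) and "t" (3): a world point X has camera coordinates R X + t. Camera axes: x right, y down, z forward; pixel columns grow to the right and rows downward; lengths in m; the calibration is good to about 2 mm. A picture is of the moment at which its call begins. There is no depth.
- env.sign_off(): hands the job in; it is judged then, once.
The state is a dict: "time_s": time; "qpos": joint angles; "joint_velocities": joint speeds; "effort": joint torques, N m; "tool_pos": TCP position; "tool_rot": TCP orientation; "force": force on the tool from outside, world axes, zero at the start; "wrist_torque": the same for the moment, N m; "grip_width": finger opening in m; "grasp_force": force on a finger pad.
Only numpy, scipy, OpenCV 4.12 (cv2) and the standard library are available. Lean on these libraries where they do the work, as an engineer would, in place of code of your own. Each camera call takes 0.05 s, during which the arm holds its last target. There are 200 camera calls.

### The job

Book in the carver's delivery: lift every carving out of the crate and stand it upright on the plywood board. When all are there, take the scanner from its dock and read their labels in the order of the delivery note - cactus, fish, owl, rabbit, passing over any that did not come - each time aiming the window squarely at the middle of the label from about 7 cm away and holding it still for a good second. Then slide the scanner fully home in its dock slot, facing as it was, leaving all the carvings standing on the board and the paint jars, tape and brush where they are.

Things in the scene. Friction and masses are not known exactly. Their poses are not given: they have to be found in the camera images.
- cactus: Bare-wood cactus, a column with two upturned arms fore and aft (along x), on a heavy plinth 64 mm (x) by 50 (y) by 14 high, a 45 deg label panel at its front (-x), 40 high. Origin: centre of the underside; x to the back, z up; 0.2 kg. Grasp from above across y at x +12, TCP 64 above the underside (clears plinth and panel). Carving 28 wide (y), top at 100. In the crate, or absent (None).
- cactus_label (a point): Centre of the cactus's barcode label (38 mm wide, 26 up the slope): 22 mm in front (-x) of the cactus's origin and 28 up. Its z axis points squarely out of the label (forward and 45 degrees up), its y is the cactus's y.
- fish: Bare-wood fish, an upright disc, tail at the back, on a heavy plinth 64 mm (x) by 50 (y) by 14 high, a 45 deg label panel at its front (-x), 40 high. Origin: centre of the underside; x to the back, z up; 0.2 kg. Grasp from above across y at x +12, TCP 64 above the underside (clears plinth and panel). Carving 20 thick (y), 60 across, middle at 58, top at 100. In the crate, or absent (None).
- fish_label (a point): Centre of the fish's barcode label (38 mm wide, 26 up the slope): 22 mm in front (-x) of the fish's origin and 28 up. Its z axis points squarely out of the label (forward and 45 degrees up), its y is the fish's y.
- owl: Bare-wood owl, a stout block with two small tufts and round eyes, on a heavy plinth 64 mm (x) by 50 (y) by 14 high, a 45 deg label panel at its front (-x), 40 high. Origin: centre of the underside; x to the back, z up; 0.2 kg. Grasp from above across y at x +12, TCP 64 above the underside (clears plinth and panel). Carving 38 wide (y), top at 98. In the crate, or absent (None).
- owl_label (a point): Centre of the owl's barcode label (38 mm wide, 26 up the slope): 22 mm in front (-x) of the owl's origin and 28 up. Its z axis points squarely out of the label (forward and 45 degrees up), its y is the owl's y.
- rabbit: Bare-wood rabbit, upright, round head, two ears, on a heavy plinth 64 mm (x) by 50 (y) by 14 high, a 45 deg label panel at its front (-x), 40 high. Origin: centre of the underside; x to the back, z up; 0.2 kg. Grasp from above across y at x +12, TCP 64 above the underside (clears plinth and panel). Carving 32 wide (y) up to 74, ear tips at 112. In the crate, or absent (None).
- rabbit_label (a point): Centre of the rabbit's barcode label (38 mm wide, 26 up the slope): 22 mm in front (-x) of the rabbit's origin and 28 up. Its z axis points squarely out of the label (forward and 45 degrees up), its y is the rabbit's y.
- scanner: Black scanner, 0.2 kg: flat body on edge, x -45 to +45 mm, 18 thick (y) up to 44 high, above it a 22 thick grip to 86; grey head 40 wide, x 60 to 110, 35 to 85 high, looks to +x and 45 deg down. Origin: centre of the lower edge, z up. Grasp the grip from above, fingers closing along y, TCP at x +10, 68 above the lower edge (clears the dock). Starts in the dock.
- window (a point): Red reading window of the scanner: 98 mm in front (+x) of and 47 above the scanner's origin. Its z axis is the line of sight, out of the window (scanner +x and 45 degrees down); its y is the scanner's y. While the scanner is held it has no reading and must be worked out from the hand.
- dock: Fixed grey dock, 113 mm (x) by 65 by 40 high; slot open at the top, 97 long (x) by 23.5 wide (y), its floor 6 above the table. Origin: centre of the underside. Scanner home: its origin on the slot floor over the dock's origin, its x along the dock's x, its head over the dock's +x end. On either side of the table.
- crate: Fixed shallow wooden crate, 196 by 196 mm, walls 6 thick and 44 high, floor 6 thick. Origin: centre of its underside. The carvings stand in it in two by two places in any order, labels turned roughly to its -x side. It stands on the other side of the table from the dock.
- board: Fixed plywood board, 170 mm deep (x) by 370 wide (y), 12 thick, flat on the table in the middle. Origin: centre of its underside, z up.
- jar_a: Paint jar, 44 across, 60 mm high, loose; not part of the job, leave it where it is. Origin at the centre of its underside.
- jar_b: Paint jar, 44 across, 60 mm high, loose; not part of the job, leave it where it is. Origin at the centre of its underside.
- jar_c: Paint jar, 52 across, 75 mm high, loose; not part of the job, leave it where it is. Origin at the centre of its underside.
- jar_d: Paint jar, 44 across, 60 mm high, loose; not part of the job, leave it where it is. Origin at the centre of its underside.
- tape: Roll of tape lying flat, 90 across, 25 mm high, loose; not part of the job, leave it where it is. Origin at the centre of its underside.
- paintbrush: Paint brush lying flat, 180 mm long, loose; not part of the job, leave it where it is. Origin at the centre of its underside (brush: under its middle).
There are look-alikes about, which are no part of the job. Leave any green look-alike of the scanner alone.

How it is judged (in metres and radians):
On the way, in this order (a step that is already met when the one before it is completed fails the run):
1. every carving that came stands upright on the board, let go (x of cactus in the frame of board between -0.06 and 0.06 m and y of cactus in the frame of board between -0.17 and 0.17 m and z of cactus in the frame of board between 0.006 and 0.018 m and angle between each of cactus, fish, owl, rabbit's own z axis and vertical below 0.12 rad and linear speed of each of cactus, fish, owl, rabbit below 0.03 m/s and x of fish in the frame of board between -0.06 and 0.06 m and y of fish in the frame of board between -0.17 and 0.17 m and z of fish in the frame of board between 0.006 and 0.018 m and x of owl in the frame of board between -0.06 and 0.06 m and y of owl in the frame of board between -0.17 and 0.17 m and z of owl in the frame of board between 0.006 and 0.018 m and x of rabbit in the frame of board between -0.06 and 0.06 m and y of rabbit in the frame of board between -0.17 and 0.17 m and z of rabbit in the frame of board between 0.006 and 0.018 m and contact force between the fingers and cactus below 0.2 N and contact force between the fingers and fish below 0.2 N and contact force between the fingers and owl below 0.2 N and contact force between the fingers and rabbit below 0.2 N), for 0.2 s.
2. the held scanner reads the cactus's label: window 40 to 110 mm off, line of sight within 10 mm of the label's centre each way and 20 degrees of square, held there for 1 s (z of cactus_label in the frame of window between 0.04 and 0.11 m and x of cactus_label in the frame of window between -0.01 and 0.01 m and y of cactus_label in the frame of window between -0.01 and 0.01 m and angle between the z axis of window and the z axis of cactus_label, either way round below 0.35 rad), for 1 s.
3. the held scanner reads the fish's label: window 40 to 110 mm off, line of sight within 10 mm of the label's centre each way and 20 degrees of square, held there for 1 s (z of fish_label in the frame of window between 0.04 and 0.11 m and x of fish_label in the frame of window between -0.01 and 0.01 m and y of fish_label in the frame of window between -0.01 and 0.01 m and angle between the z axis of window and the z axis of fish_label, either way round below 0.35 rad), for 1 s.
4. the held scanner reads the owl's label: window 40 to 110 mm off, line of sight within 10 mm of the label's centre each way and 20 degrees of square, held there for 1 s (z of owl_label in the frame of window between 0.04 and 0.11 m and x of owl_label in the frame of window between -0.01 and 0.01 m and y of owl_label in the frame of window between -0.01 and 0.01 m and angle between the z axis of window and the z axis of owl_label, either way round below 0.35 rad), for 1 s.
5. the held scanner reads the rabbit's label: window 40 to 110 mm off, line of sight within 10 mm of the label's centre each way and 20 degrees of square, held there for 1 s (z of rabbit_label in the frame of window between 0.04 and 0.11 m and x of rabbit_label in the frame of window between -0.01 and 0.01 m and y of rabbit_label in the frame of window between -0.01 and 0.01 m and angle between the z axis of window and the z axis of rabbit_label, either way round below 0.35 rad), for 1 s.
At the end, for the whole second after the job is handed in: Every carving that came stands upright and at rest on the board (origin within 60 mm of the board's middle in depth and 170 mm in width, tilt under 7 degrees), and the scanner is home in the dock slot (within 4 mm of the slot floor, 6 mm lengthwise, 5 mm sideways and 7 degrees), at rest (x of cactus in the frame of board between -0.06 and 0.06 m and y of cactus in the frame of board between -0.17 and 0.17 m and z of cactus in the frame of board between 0.006 and 0.018 m and angle between each of cactus, fish, owl, rabbit, scanner's own z axis and vertical below 0.12 rad and linear speed of each of cactus, fish, owl, rabbit below 0.03 m/s and x of fish in the frame of board between -0.06 and 0.06 m and y of fish in the frame of board between -0.17 and 0.17 m and z of fish in the frame of board between 0.006 and 0.018 m and x of owl in the frame of board between -0.06 and 0.06 m and y of owl in the frame of board between -0.17 and 0.17 m and z of owl in the frame of board between 0.006 and 0.018 m and x of rabbit in the frame of board between -0.06 and 0.06 m and y of rabbit in the frame of board between -0.17 and 0.17 m and z of rabbit in the frame of board between 0.006 and 0.018 m and x of scanner in the frame of dock between -0.006 and 0.006 m and y of scanner in the frame of dock between -0.005 and 0.005 m and z of scanner in the frame of dock below 0.01 m and angle between the x axis of scanner and the x axis of dock, either way round below 0.12 rad and linear speed of scanner below 0.02 m/s and x of window in the frame of dock above 0.08 m); the robot touches nothing.
It fails at once if a paint jar, the tape or the brush is shifted by more than 30 mm (distance of any of jar_a, jar_b, jar_c, jar_d, tape, paintbrush from where it was at the start of the episode above 0.03 m).
Of cactus, fish, owl, rabbit only 3 to 4 are there at a start; the rules pass over those that are not, and their reading is None.
At some moment in a run one of cactus, fish, owl, rabbit may be knocked a few centimetres aside while the robot is not near it.
It also fails if it takes over 210 s, if anything falls off the work surface, if the arm or the gripper's body presses on something with over 40 N, if the wrist force passes 120 N, or if a joint passes its speed limit or range.

## Working session

There is one attempt and no reset: what is moved stays moved. The work goes in short steps, Python scripts to look and compute and a tool call to move; the robot and the scene stay as the last step left them, time stands still between calls to the robot, and variables do not carry over. Pictures are saved under pics/ and viewed, at most 14 in all, crops included, and the job is handed in when it is done.

Besides the shell and the picture viewer there is one more tool, called by a JSON object that holds its "method" and its "body". send_rows: Moves the arm, as the interface text tells. Its arguments: {"type":"object","properties":{"xyz":{"type":"array"},"rotation":{"type":"array"},"jaw":{"type":"array"},"newtons":{"type":"number"}},"required":["xyz","rotation","jaw"]}

```bash
mkdir -p pics
python3 - <<'E'
from cell import env
import cv2
o=env.get_obs(); print(o)
for n in("top","side"):
    c=env.read_camera(n); cv2.imwrite(f"pics/{n}0.png",cv2.resize(c["image"],(800,600),interpolation=cv2.INTER_CUBIC))
    print(n,c["fx"],c["fy"],c["cx"],c["cy"],c["R"],c["t"])
E
```

```text
{'time_s': 0.0, 'qpos': array([71.68286383, 18.43920185, -4.01475947, 83.17341852,  1.29538516,
       78.54067306, -3.26091865]), 'joint_velocities': array([ 0.027675  , -0.08197274, -0.01518091, -0.03324578, -0.11226747,
        0.1002046 , -0.02011294]), 'effort': array([-3.05006843e-04, -4.91294432e+01, -4.03828695e-01, -3.12533247e+01,
       -6.38627680e-02,  4.36140457e-02,  1.69376176e-04]), 'tool_pos': array([ 0.21273759, -0.61366522,  0.24017276]), 'tool_rot': array([-1.79891966e+02,  6.29978527e-03,  1.91252845e+01]), 'force': array([0.28272132, 0.18842361, 0.0698906 ]), 'wrist_torque': array([ 0.03316043, -0.01909708,  0.01142087]), 'grasp_force': 0.0, 'grip_width': 0.08683862252023002}
top 373.6572070437249 373.6572070437249 257.13357790366246 190.22784602189353 [[-0.01267444 -0.99991138  0.00407365]
 [-0.99194382  0.0120597  -0.12610322]
 [ 0.12604292 -0.00563912 -0.99200876]] [0.16049971 0.47283585 1.21482629]
side 389.384223666896 389.384223666896 255.593947761505 195.52399392095478 [[-0.95682689 -0.28996016  0.02013467]
 [-0.20342454  0.61857153 -0.75893855]
 [ 0.20760721 -0.7302687  -0.65085088]] [0.51138637 0.04242259 1.33360167]
```

View pics/top0.png

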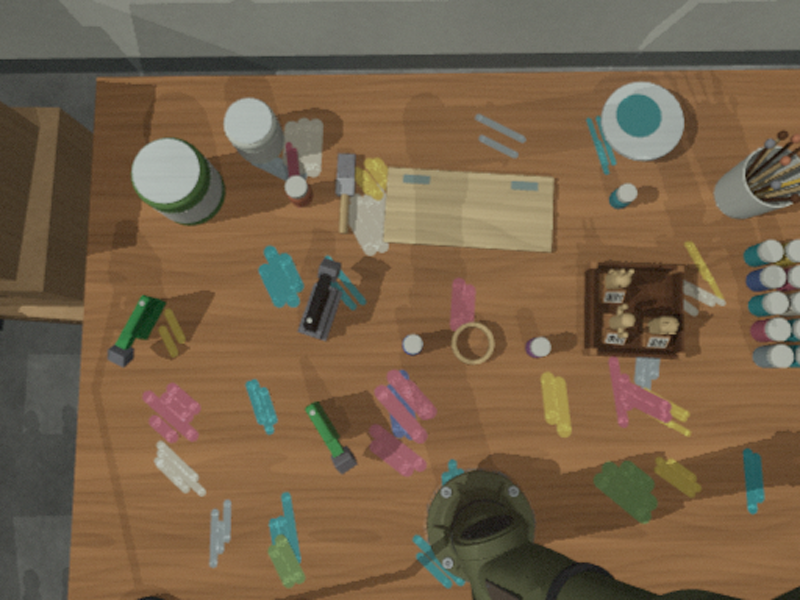

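View pics/side0.png

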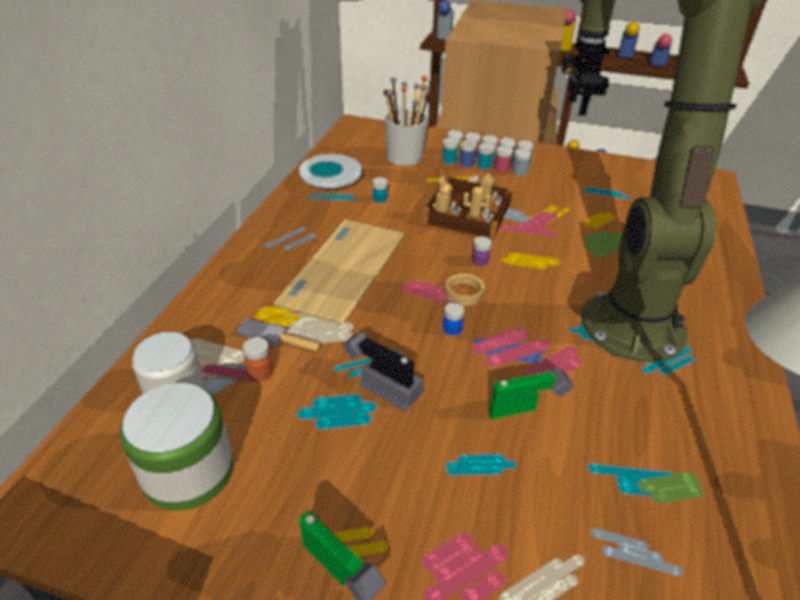

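Top: board spans (385,168)-(553,250), dock with the scanner at (320,298), crate at (635,310) with three carvings. There are jars at (412,345), (539,347), (623,195) and (297,190), and tape at (473,342). I'll zoom in.

```bash
cat > h.py <<'E'
import numpy as np, cv2
from cell import env
def proj(c,X):
    q=np.asarray(X,float)@c["R"].T+c["t"]; return np.stack([c["fx"]*q[...,0]/q[...,2]+c["cx"],c["fy"]*q[...,1]/q[...,2]+c["cy"]],-1)
def onz(c,u,v,z):
    d=c["R"].T@np.array([(u-c["cx"])/c["fx"],(v-c["cy"])/c["fy"],1]); o=-c["R"].T@c["t"]
    return o+d*(z-o[2])/d[2]
def crop(c,x0,y0,w,h,W=400,H=400): return cv2.resize(c["image"][y0:y0+h,x0:x0+w],(W,H),interpolation=cv2.INTER_CUBIC)
E
python3 - <<'E'
from h import *
t=env.read_camera("top"); s=env.read_camera("side")
a=crop(t,366,160,80,80); b=crop(s,264,102,72,54,400,300); d=crop(t,184,156,64,64)
e=crop(s,216,208,64,48,400,300)
im=np.zeros((600,800,3),np.uint8)
im[:400,:400]=a
im[:300,400:]=b; im[300:,400:]=e
cv2.imwrite("pics/z1.png",im)
cv2.imwrite("pics/z2.png",np.hstack([d,crop(t,240,100,120,120)]))
E
```

```text
(no output)
```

View pics/z1.png

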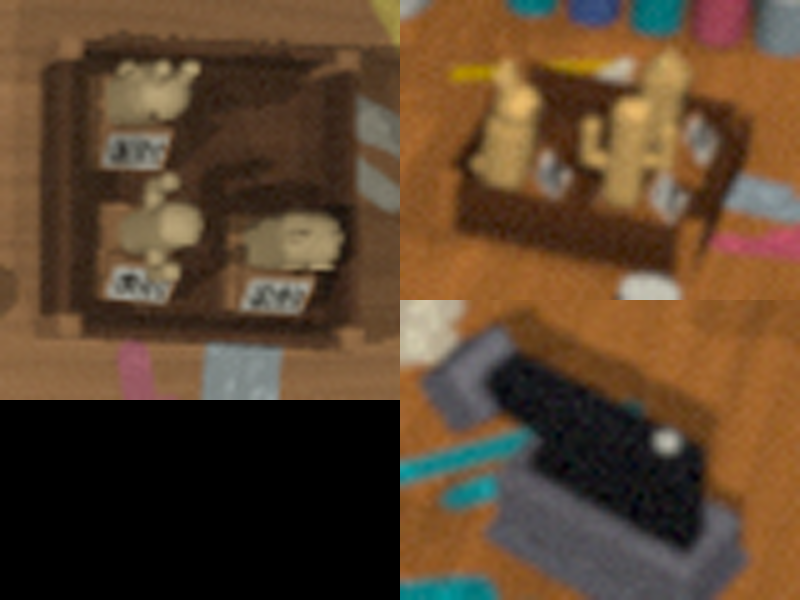

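View pics/z2.png

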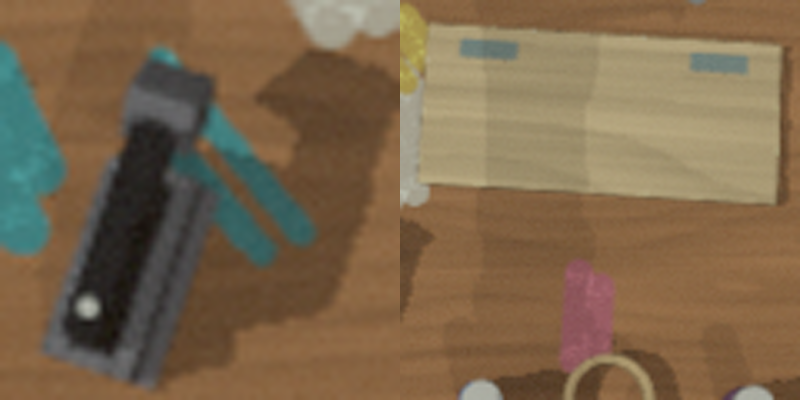

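The crate holds the rabbit (top left), cactus (bottom left) and owl (bottom right); the fish is absent. Next I'll measure all the poses.

```bash
cat >> h.py <<'E'
from scipy.optimize import least_squares
def corr(c): return None
def labels(c,z,box=None,smax=70,vmin=0):
    """low-saturation blobs -> list of (world centre at z, pixel centre, area)"""
    hsv=cv2.cvtColor(c["image"],cv2.COLOR_BGR2HSV)
    m=((hsv[...,1]<smax)&(hsv[...,2]>vmin)).astype(np.uint8)
    if box is not None:
        k=np.zeros_like(m);k[box[1]:box[3],box[0]:box[2]]=1;m&=k
    n,l,st,ce=cv2.connectedComponentsWithStats(m)
    return [(onz(c,*ce[i],z),ce[i],st[i,4]) for i in range(1,n) if st[i,4]>8],l
LAB=np.array([[-22-9.2,-19,28-9.2],[-22-9.2,19,28-9.2],[-22+9.2,19,28+9.2],[-22+9.2,-19,28+9.2]])/1000
def base(x,y,a,z,P):
    ca,sa=np.cos(a),np.sin(a); return np.stack([x+ca*P[:,0]-sa*P[:,1],y+sa*P[:,0]+ca*P[:,1],z+P[:,2]],1)
def soft(c,poly,box):
    S=8;x0,y0,x1,y1=box
    im=np.zeros(((y1-y0)*S,(x1-x0)*S),np.uint8)
    p=((poly+0.5-[x0,y0])*S); cv2.fillPoly(im,[np.round(p*16).astype(np.int32)],255,shift=4)
    im=cv2.GaussianBlur(im,(0,0),0.6*S)
    return cv2.resize(im,(x1-x0,y1-y0),interpolation=cv2.INTER_AREA)/255.
def unsat(c,box):
    x0,y0,x1,y1=box; i=c["image"].astype(float)[y0:y1,x0:x1]; i=cv2.GaussianBlur(i,(0,0),0.3)
    r=(i[...,0]+8)/(i[...,2]+8); return np.clip((r-0.55)/0.4,0,1)  # blue/red: wood ~.4-.55, label ~1
from scipy.optimize import minimize
def fitlabel(cams,x,y,a,z):
    """refine carving pose (underside at z) from label patches in cameras"""
    boxes=[]
    for c in cams:
        p=proj(c,base(x,y,a,z,LAB)); lo=np.floor(p.min(0)-5).astype(int);hi=np.ceil(p.max(0)+6).astype(int);boxes.append((lo[0],lo[1],hi[0],hi[1]))
    U=[unsat(c,b) for c,b in zip(cams,boxes)]
    def f(q): return sum(((soft(c,proj(c,base(q[0]/1e3,q[1]/1e3,q[2]/100,z,LAB)),b)-u)**2).mean() for c,b,u in zip(cams,boxes,U))
    best=None
    for da in(-15,0,15):
        r=minimize(f,[x*1e3,y*1e3,a*100+da],method="Nelder-Mead",options=dict(initial_simplex=np.array([x*1e3,y*1e3,a*100+da])+np.array([[0,0,0],[6,0,0],[0,6,0],[0,0,12]]),xatol=.05,fatol=1e-6))
        if best is None or r.fun<best.fun: best=r
    q=best.x; return np.array([q[0],q[1],np.degrees(q[2]/100)]).round(1),round(best.fun,4)
E
python3 - <<'E'
from h import *
t=env.read_camera("top"); s=env.read_camera("side")
k=1/1.5625
def W(u,v,z): return onz(t,(u+.5)*k-.5,(v+.5)*k-.5,z)
print("board",[W(*p,.012).round(3)[:2] for p in((387,168),(553,177),(551,250),(385,242))])
print("jars",[W(*p).round(3)[:2] for p in((412,345,.06),(539,347,.06),(627,193,.06),(296,186,.075),(473,342,.02))])
# crate outer corners from z1 crop (5x, x0=366,y0=160), top z .044
C=lambda X,Y,z:onz(t,366+X/5-.4,160+Y/5-.4,z).round(4)
print("crate",[C(X,Y,.044)[:2] for X,Y in((42,45),(360,50),(350,345),(45,335))])
for n,(X,Y) in dict(rabbit=(136,152),cactus=(138,287),owl=(274,296)).items():
    p=C(X,Y,.034)
    for cams in((t,),(t,s),(s,)): print(n,p[:2],fitlabel(cams,p[0]+.022,p[1],0.,.006))
D=lambda X,Y,z:onz(t,184+X/6.25-.42,156+Y/6.25-.42,z).round(4)
print("dock corners",[D(X,Y,.04)[:2] for X,Y in((45,352),(152,385),(215,185))],"grip dot",D(88,307,.086),"head front",D(138,68,.085),D(212,90,.085),"headback",D(125,118,.085),D(203,135,.085))
E
```

```text
board [array([0.768, 0.184]), array([ 0.743, -0.184]), array([ 0.578, -0.173]), array([0.6 , 0.19])]
jars [array([0.372, 0.136]), array([ 0.365, -0.126]), array([ 0.69 , -0.327]), array([0.708, 0.375]), array([0.379, 0.005])]
crate [array([ 0.5406, -0.2342]), array([ 0.5347, -0.4456]), array([ 0.34  , -0.4247]), array([ 0.349 , -0.2262])]
rabbit [ 0.4695 -0.2963] (array([ 492.6, -295.4,   -2.5]), np.float64(0.0103))
rabbit [ 0.4695 -0.2963] (array([ 492.5, -295. ,   -1. ]), np.float64(0.0138))
rabbit [ 0.4695 -0.2963] (array([ 492.6, -292.5,    3.7]), np.float64(0.0023))
cactus [ 0.3799 -0.2923] (array([ 403.1, -295.9,   -9. ]), np.float64(0.0138))
cactus [ 0.3799 -0.2923] (array([ 403.2, -294.4,   -5.2]), np.float64(0.0377))
cactus [ 0.3799 -0.2923] (array([ 4.041e+02, -2.916e+02,  1.000e-01]), np.float64(0.0227))
owl [ 0.3729 -0.3817] (array([ 395.2, -384.1,   -5.8]), np.float64(0.0102))
owl [ 0.3729 -0.3817] (array([ 394.9, -382.6,   -2.8]), np.float64(0.0658))
owl [ 0.3729 -0.3817] (array([ 394.6, -381.9,   -0.7]), np.float64(0.0547))
dock corners [array([0.4046, 0.3729]), array([0.3866, 0.3168]), array([0.4919, 0.2839])] grip dot [0.4238 0.3435 0.086 ] head front [0.5465 0.3189 0.085 ] [0.5346 0.281  0.085 ] headback [0.5206 0.3254 0.085 ] [0.5114 0.2856 0.085 ]
```

{"method": "send_rows", "body": {"xyz": [[0,0,0],[0,0,0],[0,0,0],[0,0,0],[0.0174,-0.0335,0],[0.0174,-0.0335,0],[0.0174,-0.0335,0],[0.0174,-0.0335,0],[0.0174,-0.0335,0],[0.0174,-0.0335,0],[0.0174,-0.0335,0],[0.0174,-0.0335,0],[0.0174,-0.0335,0],[0.0174,-0.0335,0],[0,0,0],[0,0,0]], "rotation": [[0,0,0.105],[0,0,0.105],[0,0,0.105],[0,0,0.105],[0,0,0],[0,0,0],[0,0,0],[0,0,0],[0,0,0],[0,0,0],[0,0,0],[0,0,0],[0,0,0],[0,0,0],[0,0,0],[0,0,0]], "jaw": [0.7,0.7,0.7,0.7,0.7,0.7,0.7,0.7,0.7,0.7,0.7,0.7,0.7,0.7,0.7,0.7]}}

```text
time_s: 1.9
tool_pos: [0.4155, -0.2948, 0.2414]
tool_rot: [180.0, 0.0, -4.8]
force: [-0.7, -0.9, -0.3]
grip_width: 0.0607
grasp_force: 0.0
```

{"method": "send_rows", "body": {"xyz": [[0,0,0.025],[0,0,0.025],[0,0,0.025],[0,0,0.025],[0,0,0.025],[0,0,0.0225],[0,0,0.012],[0,0,0.012],[0,0,0],[0,0,0],[0,0,0],[0,0,0],[0,0,0],[0,0,0],[0,0,0]], "rotation": [[0,0,0],[0,0,0],[0,0,0],[0,0,0],[0,0,0],[0,0,0],[0,0,0],[0,0,0],[0,0,0],[0,0,0],[0,0,0],[0,0,0],[0,0,0],[0,0,0],[0,0,0]], "jaw": [0.7,0.7,0.7,0.7,0.7,0.7,0.7,0.7,0.7,0.7,0.15,0.15,0.15,0.15,0.15], "newtons": 20}}

```text
time_s: 3.4
tool_pos: [0.4153, -0.2957, 0.07]
tool_rot: [180.0, -0.0, -4.9]
force: [0.0, -1.3, 0.3]
grip_width: 0.0288
grasp_force: 0.3
```

{"method": "send_rows", "body": {"xyz": [[0,0,0],[0,0,0],[0,0,0],[0,0,0],[0,0,-0.01],[0,0,-0.02],[0,0,-0.03],[0,0,-0.03],[0,0,-0.03],[0,0,-0.03],[0,0,-0.02],[0,0,0],[0,0,0]], "rotation": [[0,0,0],[0,0,0],[0,0,0],[0,0,0],[0,0,0],[0,0,0],[0,0,0],[0,0,0],[0,0,0],[0,0,0],[0,0,0],[0,0,-0.085],[0,0,0]], "jaw": [0,0,0,0,0,0,0,0,0,0,0,0,0], "newtons": 25}}

```text
time_s: 4.7
tool_pos: [0.415, -0.2949, 0.2403]
tool_rot: [-180.0, -0.0, -0.0]
force: [-0.3, 0.4, -2.6]
grip_width: 0.0281
grasp_force: 25.0
```

{"method": "send_rows", "body": {"xyz": [[0.0196,-0.0289,0],[0.0196,-0.0289,0],[0.0196,-0.0289,0],[0.0196,-0.0289,0],[0.0196,-0.0289,0],[0.0196,-0.0289,0],[0.0196,-0.0289,0],[0.0196,-0.0289,0],[0.0196,-0.0289,0],[0.0196,-0.0289,0],[0.0196,-0.0289,0],[0.0196,-0.0289,0],[0.0196,-0.0289,0],[0.0196,-0.0289,0],[0,0,0],[0,0,0],[0,0,0]], "rotation": [[0,0,0],[0,0,0],[0,0,0],[0,0,0],[0,0,0],[0,0,0],[0,0,0],[0,0,0],[0,0,0],[0,0,0],[0,0,0],[0,0,0],[0,0,0],[0,0,0],[0,0,0],[0,0,0],[0,0,0]], "jaw": [0,0,0,0,0,0,0,0,0,0,0,0,0,0,0,0,0]}}

```text
time_s: 6.4
tool_pos: [0.6895, 0.1074, 0.2388]
tool_rot: [179.9, 0.1, -0.2]
force: [0.6, -0.2, -3.4]
grip_width: 0.0279
grasp_force: 25.0
```

{"method": "send_rows", "body": {"xyz": [[0,0,0.03],[0,0,0.03],[0,0,0.03],[0,0,0.03],[0,0,0.02],[0,0,0.012],[0,0,0.006],[0,0,0.005],[0,0,0],[0,0,0]], "rotation": [[0,0,0],[0,0,0],[0,0,0],[0,0,0],[0,0,0],[0,0,0],[0,0,0],[0,0,0],[0,0,0],[0,0,0]], "jaw": [0,0,0,0,0,0,0,0,0,0]}}

```text
time_s: 7.4
tool_pos: [0.6907, 0.109, 0.0779]
tool_rot: [-180.0, -0.1, -0.1]
force: [0.5, 0.5, -3.2]
grip_width: 0.0278
grasp_force: 25.0
```

{"method": "send_rows", "body": {"xyz": [[0,0,0.0015],[0,0,0],[0,0,0],[0,0,0],[0,0,0],[0,0,0],[0,0,-0.01],[0,0,-0.02],[0,0,-0.03],[0,0,-0.035],[0,0,-0.035],[0,0,-0.032],[0,0,0]], "rotation": [[0,0,0],[0,0,0],[0,0,0],[0,0,0],[0,0,0],[0,0,0],[0,0,0],[0,0,0],[0,0,0],[0,0,0],[0,0,0],[0,0,0],[0,0,0.05]], "jaw": [0,0.35,0.5,0.65,0.65,0.65,0.65,0.65,0.65,0.65,0.65,0.75,0.75]}}

```text
time_s: 8.7
tool_pos: [0.6925, 0.1101, 0.2446]
tool_rot: [-179.9, -0.6, -3.0]
force: [0.7, 0.4, 0.1]
grip_width: 0.0634
grasp_force: 0.0
```

{"method": "send_rows", "body": {"xyz": [[-0.0161,0.0317,0],[-0.0161,0.0317,0],[-0.0161,0.0317,0],[-0.0161,0.0317,0],[-0.0161,0.0317,0],[-0.0161,0.0317,0],[-0.0161,0.0317,0],[-0.0161,0.0317,0],[-0.0161,0.0317,0],[-0.0161,0.0317,0],[-0.0161,0.0317,0],[-0.0161,0.0317,0],[-0.0161,0.0317,0],[-0.0161,0.0317,0],[-0.0161,0.0317,0],[-0.0161,0.0317,0],[0,0,0],[0,0,0]], "rotation": [[0,0,0],[0,0,0],[0,0,0],[0,0,0],[0,0,0],[0,0,0],[0,0,0],[0,0,0],[0,0,0],[0,0,0],[0,0,0],[0,0,0],[0,0,0],[0,0,0],[0,0,0],[0,0,0],[0,0,0],[0,0,0]], "jaw": [0.75,0.75,0.75,0.75,0.75,0.75,0.75,0.75,0.75,0.75,0.75,0.75,0.75,0.75,0.75,0.75,0.75,0.75]}}

```text
time_s: 10.5
tool_pos: [0.4065, -0.3849, 0.2379]
tool_rot: [180.0, -0.0, -3.0]
force: [0.9, 0.6, 0.3]
grip_width: 0.0655
grasp_force: 0.0
```

Run:
```python
from h import *
s=env.read_camera("side");t=env.read_camera("top")
for n,q,z in(("cactus",(.678,.109,0),.012),("rabbit",(.4925,-.2945,-.02),.006)):
    for c in((t,),(s,)): print(n,fitlabel(c,*q,z))
cv2.imwrite("pics/a1.png",np.hstack([crop(s,150,90,200,150,400,300),crop(t,230,90,220,165,400,300)]))
```

```text
cactus (array([ 6.788e+02,  1.091e+02, -6.000e-01]), np.float64(0.0743))
cactus (array([679.1, 112. ,   5.9]), np.float64(0.0022))
rabbit (array([ 492.5, -296. ,   -3.6]), np.float64(0.0075))
rabbit (array([ 492.8, -292.5,    3.3]), np.float64(0.0027))
```

View pics/a1.png

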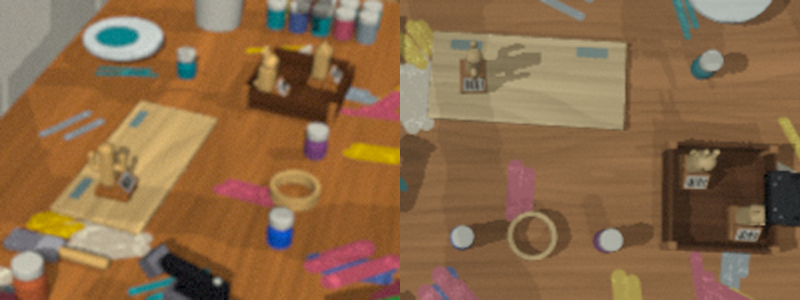

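The cactus stands on the board at about (0.679, 0.109). The arm is above the owl, so I'm descending.

{"method": "send_rows", "body": {"xyz": [[0,-0.001,0.025],[0,0,0.025],[0,0,0.025],[0,0,0.025],[0,0,0.025],[0,0,0.02],[0,0,0.012],[0,0,0.011],[0,0,0],[0,0,0],[0,0,0],[0,0,0],[0,0,0],[0,0,0],[0,0,0],[0,0,0]], "rotation": [[0,0,0],[0,0,0],[0,0,0],[0,0,0],[0,0,0],[0,0,0],[0,0,0],[0,0,0],[0,0,0],[0,0,0],[0,0,0],[0,0,0],[0,0,0],[0,0,0],[0,0,0],[0,0,0]], "jaw": [0.75,0.75,0.75,0.75,0.75,0.75,0.75,0.75,0.75,0.75,0.3,0.3,0,0,0,0], "newtons": 25}}

```text
time_s: 12.2
tool_pos: [0.407, -0.3837, 0.0695]
tool_rot: [180.0, -0.0, -2.9]
force: [0.1, 0.3, 1.2]
grip_width: 0.0379
grasp_force: 25.0
```

{"method": "send_rows", "body": {"xyz": [[0,0,-0.01],[0,0,-0.02],[0,0,-0.03],[0,0,-0.03],[0,0,-0.03],[0,0,-0.03],[0,0,-0.02],[0,0,0],[0,0,0]], "rotation": [[0,0,0],[0,0,0],[0,0,0],[0,0,0],[0,0,0],[0,0,0],[0,0,0],[0,0,-0.05],[0,0,0]], "jaw": [0,0,0,0,0,0,0,0,0]}}

```text
time_s: 13.1
tool_pos: [0.407, -0.3834, 0.2404]
tool_rot: [179.9, -0.1, -0.1]
force: [-0.4, -0.8, -2.5]
grip_width: 0.0379
grasp_force: 25.0
```

{"method": "send_rows", "body": {"xyz": [[0.0198,-0.0277,0],[0.0198,-0.0277,0],[0.0198,-0.0277,0],[0.0198,-0.0277,0],[0.0198,-0.0277,0],[0.0198,-0.0277,0],[0.0198,-0.0277,0],[0.0198,-0.0277,0],[0.0198,-0.0277,0],[0.0198,-0.0277,0],[0.0198,-0.0277,0],[0.0198,-0.0277,0],[0.0198,-0.0277,0],[0.0198,-0.0277,0],[0,0,0],[0,0,0],[0,0,0]], "rotation": [[0,0,0],[0,0,0],[0,0,0],[0,0,0],[0,0,0],[0,0,0],[0,0,0],[0,0,0],[0,0,0],[0,0,0],[0,0,0],[0,0,0],[0,0,0],[0,0,0],[0,0,0],[0,0,0],[0,0,0]], "jaw": [0,0,0,0,0,0,0,0,0,0,0,0,0,0,0,0,0]}}

```text
time_s: 14.8
tool_pos: [0.6839, 0.0025, 0.2385]
tool_rot: [179.9, 0.1, -0.2]
force: [-0.1, 0.8, -1.2]
grip_width: 0.0375
grasp_force: 25.0
```

{"method": "send_rows", "body": {"xyz": [[0,0,0.03],[0,0,0.03],[0,0,0.03],[0,0,0.03],[0,0,0.02],[0,0,0.012],[0,0,0.007],[0,0,0.002],[0,0,0],[0,0,0]], "rotation": [[0,0,0],[0,0,0],[0,0,0],[0,0,0],[0,0,0],[0,0,0],[0,0,0],[0,0,0],[0,0,0],[0,0,0]], "jaw": [0,0,0,0,0,0,0,0,0,0]}}

```text
time_s: 15.8
tool_pos: [0.6853, 0.004, 0.0796]
tool_rot: [180.0, -0.1, -0.1]
force: [0.1, 0.1, -1.7]
grip_width: 0.0377
grasp_force: 25.0
```

{"method": "send_rows", "body": {"xyz": [[0,0,0.0035],[0,0,0],[0,0,0],[0,0,0],[0,0,0],[0,0,0],[0,0,-0.01],[0,0,-0.02],[0,0,-0.03],[0,0,-0.035],[0,0,-0.035],[0,0,-0.035],[0,0,0]], "rotation": [[0,0,0],[0,0,0],[0,0,0],[0,0,0],[0,0,0],[0,0,0],[0,0,0],[0,0,0],[0,0,0],[0,0,0],[0,0,0],[0,0,0],[0,0,0.018]], "jaw": [0,0.48,0.6,0.65,0.65,0.65,0.65,0.65,0.65,0.65,0.65,0.75,0.75]}}

```text
time_s: 17.1
tool_pos: [0.6874, 0.0048, 0.2474]
tool_rot: [-180.0, -0.6, -1.1]
force: [-0.4, -0.5, 0.6]
grip_width: 0.0631
grasp_force: 0.0
```

{"method": "send_rows", "body": {"xyz": [[-0.0176,0.0302,0],[-0.0176,0.0302,0],[-0.0176,0.0302,0],[-0.0176,0.0302,0],[-0.0176,0.0302,0],[-0.0176,0.0302,0],[-0.0176,0.0302,0],[-0.0176,0.0302,0],[-0.0176,0.0302,0],[-0.0176,0.0302,0],[0,0,0],[0,0,0]], "rotation": [[0,0,0],[0,0,0],[0,0,0],[0,0,0],[0,0,0],[0,0,0],[0,0,0],[0,0,0],[0,0,0],[0,0,0],[0,0,0],[0,0,0]], "jaw": [0.75,0.75,0.75,0.75,0.75,0.75,0.75,0.75,0.75,0.75,0.75,0.75]}}

```text
time_s: 18.3
tool_pos: [0.5022, -0.2952, 0.2399]
tool_rot: [-180.0, -0.0, -1.2]
force: [-0.0, 0.3, 0.4]
grip_width: 0.0653
grasp_force: 0.0
```

Run:
```python
from h import *
s=env.read_camera("side");t=env.read_camera("top")
for n,q,z in(("cactus",(.678,.109,0),.012),("owl",(.673,.004,0),.012),("rabbit",(.4925,-.2945,-.02),.006)):
    for c in((t,),(s,)): print(n,fitlabel(c,*q,z))
```

```text
cactus (array([6.787e+02, 1.097e+02, 5.000e-01]), np.float64(0.0736))
cactus (array([678.9, 112. ,   4.8]), np.float64(0.0021))
owl (array([672.8,   4. ,  -1.2]), np.float64(0.0741))
owl (array([674. ,   5.3,   2.3]), np.float64(0.0021))
rabbit (array([ 492.5, -296.1,   -3.6]), np.float64(0.0082))
rabbit (array([ 492.8, -292.5,    3.1]), np.float64(0.0028))
```

{"method": "send_rows", "body": {"xyz": [[0.002,-0.0005,0.025],[0,0,0.025],[0,0,0.025],[0,0,0.025],[0,0,0.025],[0,0,0.021],[0,0,0.012],[0,0,0.012],[0,0,0],[0,0,0],[0,0,0],[0,0,0],[0,0,0],[0,0,0],[0,0,0],[0,0,0]], "rotation": [[0,0,0],[0,0,0],[0,0,0],[0,0,0],[0,0,0],[0,0,0],[0,0,0],[0,0,0],[0,0,0],[0,0,0],[0,0,0],[0,0,0],[0,0,0],[0,0,0],[0,0,0],[0,0,0]], "jaw": [0.75,0.75,0.75,0.75,0.75,0.75,0.75,0.75,0.75,0.75,0.3,0.3,0,0,0,0]}}

```text
time_s: 20.0
tool_pos: [0.5047, -0.2943, 0.0698]
tool_rot: [180.0, -0.0, -1.1]
force: [0.4, -1.4, -0.3]
grip_width: 0.032
grasp_force: 25.0
```

{"method": "send_rows", "body": {"xyz": [[0,0,0],[0,0,-0.01],[0,0,-0.02],[0,0,-0.03],[0,0,-0.03],[0,0,-0.03],[0,0,-0.03],[0,0,-0.02],[0,0,0],[0,0,0]], "rotation": [[0,0,0],[0,0,0],[0,0,0],[0,0,0],[0,0,0],[0,0,0],[0,0,0],[0,0,0],[0,0,-0.02],[0,0,0]], "jaw": [0,0,0,0,0,0,0,0,0,0]}}

```text
time_s: 21.0
tool_pos: [0.5045, -0.2937, 0.2393]
tool_rot: [-180.0, 0.0, 0.1]
force: [-0.7, -0.5, -3.5]
grip_width: 0.0323
grasp_force: 24.9
```

{"method": "send_rows", "body": {"xyz": [[0.0217,-0.0241,0],[0.0217,-0.0241,0],[0.0217,-0.0241,0],[0.0217,-0.0241,0],[0.0217,-0.0241,0],[0.0217,-0.0241,0],[0.0217,-0.0241,0],[0.0217,-0.0241,0],[0,0,0],[0,0,0]], "rotation": [[0,0,0],[0,0,0],[0,0,0],[0,0,0],[0,0,0],[0,0,0],[0,0,0],[0,0,0],[0,0,0],[0,0,0]], "jaw": [0,0,0,0,0,0,0,0,0,0]}}

```text
time_s: 22.0
tool_pos: [0.6774, -0.0998, 0.237]
tool_rot: [-179.9, 0.2, 0.2]
force: [0.8, -0.5, -3.0]
grip_width: 0.0324
grasp_force: 24.6
```

{"method": "send_rows", "body": {"xyz": [[0,0,0.03],[0,0,0.03],[0,0,0.03],[0,0,0.03],[0,0,0.02],[0,0,0.012],[0,0,0.007],[0,0,0.002],[0,0,0],[0,0,0]], "rotation": [[0,0,0],[0,0,0],[0,0,0],[0,0,0],[0,0,0],[0,0,0],[0,0,0],[0,0,0],[0,0,0],[0,0,0]], "jaw": [0,0,0,0,0,0,0,0,0,0]}}

```text
time_s: 23.0
tool_pos: [0.679, -0.1013, 0.0801]
tool_rot: [180.0, -0.1, 0.0]
force: [-0.3, -0.1, -2.8]
grip_width: 0.0322
grasp_force: 24.7
```

{"method": "send_rows", "body": {"xyz": [[0,0,0.0035],[0,0,0],[0,0,0],[0,0,0],[0,0,0],[0,0,0],[0,0,-0.01],[0,0,-0.02],[0,0,-0.03],[0,0,-0.035],[0,0,-0.035],[0,0,-0.035],[-0.02,0,0],[-0.03,0,0],[-0.03,0,0],[-0.03,0,0],[-0.03,0,0],[0,0,0]], "rotation": [[0,0,0],[0,0,0],[0,0,0],[0,0,0],[0,0,0],[0,0,0],[0,0,0],[0,0,0],[0,0,0],[0,0,0],[0,0,0],[0,0,0],[0,0,0],[0,0,0],[0,0,0],[0,0,0],[0,0,0],[0,0,0]], "jaw": [0,0.4,0.55,0.6,0.6,0.6,0.6,0.6,0.6,0.6,0.6,0.6,0.6,0.6,0.6,0.6,0.6,0.6]}}

```text
time_s: 24.8
tool_pos: [0.5353, -0.1016, 0.2412]
tool_rot: [179.9, 0.1, -0.0]
force: [0.1, -0.3, -0.8]
grip_width: 0.0523
grasp_force: 0.0
```

```bash
cat >> h.py <<'E'
def boxp(x0,x1,y0,y1,z0,z1): return np.array([[x,y,z] for x in(x0,x1) for y in(y0,y1) for z in(z0,z1)])/1000
SC=[boxp(-56.5,56.5,-32.5,32.5,0,40),boxp(-45,60,-11,11,50,92),boxp(60,110,-20,20,41,91)]
def grey(c,box):
    x0,y0,x1,y1=box;i=c["image"].astype(float)[y0:y1,x0:x1]; q=(i[...,0]+4)/(i[...,2]+4); return ((q>.78)&(q<1.6)).astype(float)
def sil(c,q,box,parts=SC):
    m=0
    for P in parts:
        p=proj(c,base(q[0],q[1],q[2],0,P)).astype(np.float32); m=np.maximum(m,soft(c,cv2.convexHull(p)[:,0],box))
    return m
E
python3 - <<'E'
from h import *
s=env.read_camera("side");t=env.read_camera("top")
for n,q,z in(("cactus",(.678,.109,0),.012),("owl",(.673,.004,0),.012),("rabbit",(.667,-.1013,0),.012)):
    for c in((t,),(s,)): print(n,fitlabel(c,*q,z))
bt=(184,156,248,220); bs=(212,206,284,264)
gt,gs=grey(t,bt),grey(s,bs)
def f(v,S): return sum(((sil(c,(v[0]/1e3,v[1]/1e3,v[2]/100),b)-g)**2).mean() for c,b,g in S)
for S in(((t,bt,gt),),((s,bs,gs),),((t,bt,gt),(s,bs,gs))):
    x0=np.array([448,328,-31.]); r=minimize(f,x0,args=(S,),method="Nelder-Mead",options=dict(initial_simplex=x0+np.array([[0,0,0],[8,0,0],[0,8,0],[0,0,10]])))
    print(r.x[:2].round(1),np.degrees(r.x[2]/100).round(1),r.fun.round(4))
ims=[]
for c,b,g in((t,bt,gt),(s,bs,gs)):
    k=crop(c,b[0],b[1],b[2]-b[0],b[3]-b[1]); K=(400/(b[2]-b[0]),400/(b[3]-b[1]))
    for P in SC:
        p=cv2.convexHull(proj(c,base(r.x[0]/1e3,r.x[1]/1e3,r.x[2]/100,0,P)).astype(np.float32))[:,0]
        cv2.polylines(k,[np.round((p+.5-[b[0],b[1]])*K).astype(int)],True,(0,255,255),1)
    ims.append(k)
cv2.imwrite("pics/b1.png",np.hstack(ims))
cv2.imwrite("pics/b2.png",np.hstack([crop(s,150,90,120,90,400,300),crop(t,230,90,132,99,400,300)]))
E
```

```text
cactus (array([6.788e+02, 1.097e+02, 3.000e-01]), np.float64(0.0788))
cactus (array([679. , 112.3,   5.8]), np.float64(0.0022))
owl (array([ 6.726e+02,  4.200e+00, -6.000e-01]), np.float64(0.0774))
owl (array([673.7,   7.1,   6.1]), np.float64(0.0022))
rabbit (array([650.7, -89.9, -18.2]), np.float64(0.2722))
rabbit (array([ 669.4, -100. ,    3.8]), np.float64(0.0021))
[448.4 329.2] -18.2 0.103
[454.8 335.3] -23.3 0.1005
[451.6 333.1] -20.7 0.2145
```

View pics/b1.png

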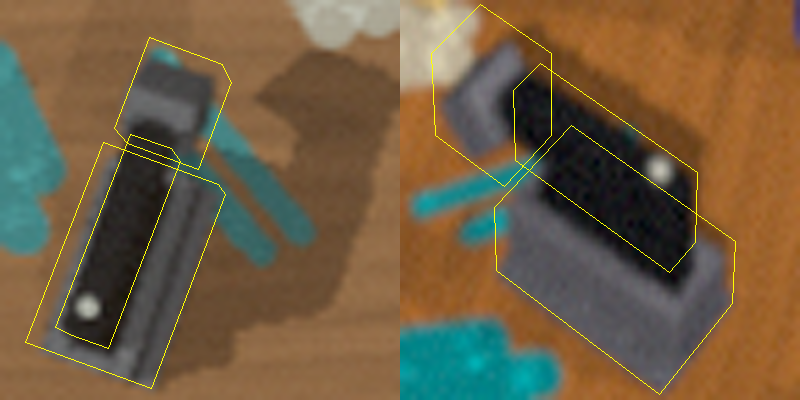

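View pics/b2.png

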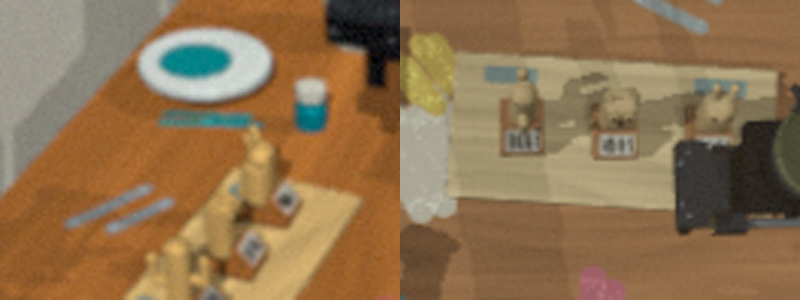

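All three stand on the board. The dock fit is distorted by the head model, so I'll refit using only the black grip.

Run:
```python
from h import *
s=env.read_camera("side");t=env.read_camera("top")
bt=(188,172,224,216); bs=(226,214,272,252)
def dark(c,b):
    x0,y0,x1,y1=b; i=c["image"][y0:y1,x0:x1].astype(float); return np.clip((75-i.max(-1))/35,0,1)
for n,c,b in(("t",t,bt),("s",s,bs)):
    i=c["image"][b[1]:b[3],b[0]:b[2]].max(-1); print(n,np.percentile(i,[2,10,30,50,70]))
def f(v,S):
    P=[boxp(-45,v[3],-11,11,46,92)]
    return sum(((sil(c,(v[0]/1e3,v[1]/1e3,v[2]/100),b,P)-g)**2).mean() for c,b,g in S)
gt,gs=dark(t,bt),dark(s,bs)
for S in(((t,bt,gt),),((s,bs,gs),),((t,bt,gt),(s,bs,gs))):
    x0=np.array([448,328,-31.,55]); r=minimize(f,x0,args=(S,),method="Nelder-Mead",options=dict(maxiter=800,initial_simplex=x0+np.vstack([np.zeros(4),np.diag([8,8,10,8])])))
    print(r.x.round(1),np.degrees(r.x[2]/100).round(1),r.fun.round(4))
ims=[]
for c,b in((t,(184,156,248,220)),(s,(212,206,284,264))):
    k=crop(c,b[0],b[1],b[2]-b[0],b[3]-b[1]); K=(400/(b[2]-b[0]),400/(b[3]-b[1]))
    for P in (SC[0],boxp(-45,r.x[3],-11,11,46,92)):
        p=cv2.convexHull(proj(c,base(r.x[0]/1e3,r.x[1]/1e3,r.x[2]/100,0,P)).astype(np.float32))[:,0]
        cv2.polylines(k,[np.round((p+.5-[b[0],b[1]])*K).astype(int)],True,(0,255,255),1)
    ims.append(k)
cv2.imwrite("pics/b3.png",np.hstack(ims))
```

```text
t [ 33.  41.  78. 101. 118.]
s [ 19.   25.   59.1  95.  114. ]
[449.7 331.2 -29.9  68.8] -17.1 0.0212
[450.7 340.7 -39.5  64.6] -22.6 0.0341
[452.2 334.8 -37.5  64. ] -21.5 0.1055
```

View pics/b3.png

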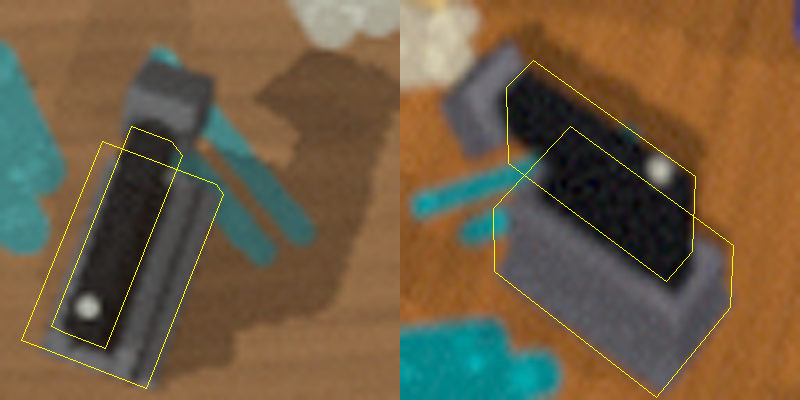

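Run:
```python
from h import *
s=env.read_camera("side");t=env.read_camera("top")
bt=(188,172,224,216); bs=(226,214,272,252)
def dark(c,b):
    x0,y0,x1,y1=b; i=c["image"][y0:y1,x0:x1].astype(float); return np.clip((75-i.max(-1))/35,0,1)
gt,gs=dark(t,bt),dark(s,bs)
def parts(v): return [boxp(-45,v[3],-11,11,50,92),boxp(-45,45,-9,9,v[4],50)]
def f(v,S): return sum(((sil(c,(v[0]/1e3,v[1]/1e3,v[2]/100),b,parts(v))-g)**2).mean() for c,b,g in S)
for S in(((t,bt,gt),),((s,bs,gs),),((t,bt,gt),(s,bs,gs))):
    x0=np.array([448,330,-31.,62,36]); r=minimize(f,x0,args=(S,),method="Nelder-Mead",options=dict(maxiter=1500,initial_simplex=x0+np.vstack([np.zeros(5),np.diag([8,8,10,8,-6])])))
    print(r.x.round(1),np.degrees(r.x[2]/100).round(1),r.fun.round(4))
ims=[]
for c,b in((t,(184,156,248,220)),(s,(212,206,284,264))):
    k=crop(c,b[0],b[1],b[2]-b[0],b[3]-b[1]); K=(400/(b[2]-b[0]),400/(b[3]-b[1]))
    for P in (SC[0],parts(r.x)[0]):
        p=cv2.convexHull(proj(c,base(r.x[0]/1e3,r.x[1]/1e3,r.x[2]/100,0,P)).astype(np.float32))[:,0]
        cv2.polylines(k,[np.round((p+.5-[b[0],b[1]])*K).astype(int)],True,(0,255,255),1)
    ims.append(k)
cv2.imwrite("pics/b4.png",np.hstack(ims))
```

```text
[449.1 331.3 -30.3  69.7  39.7] -17.4 0.0204
[450.9 340.3 -38.3  64.4  42.4] -21.9 0.0319
[452.5 331.9 -33.   63.9  33.4] -18.9 0.0805
```

View pics/b4.png

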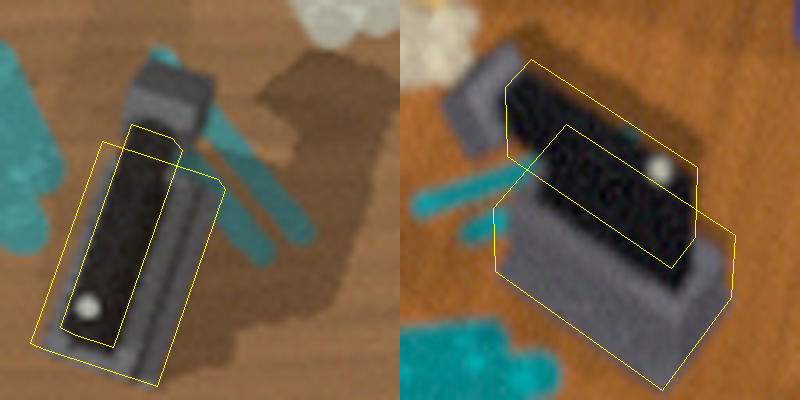

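{"method": "send_rows", "body": {"xyz": [[0,0,0],[0,0,0],[0,0,0],[-0.0146,-0.0275,0],[-0.0146,-0.0275,0],[-0.0146,-0.0275,0],[-0.0146,-0.0275,0],[-0.0146,-0.0275,0],[-0.0146,-0.0275,0],[-0.0146,-0.0275,0],[-0.0146,-0.0275,0],[-0.0146,-0.0275,0],[-0.0146,-0.0275,0],[-0.0146,-0.0275,0],[-0.0146,-0.0275,0],[-0.0146,-0.0275,0],[-0.0146,-0.0275,0],[0,0,0],[0,0,0]], "rotation": [[0,0,0.105],[0,0,0.105],[0,0,0.104],[0,0,0],[0,0,0],[0,0,0],[0,0,0],[0,0,0],[0,0,0],[0,0,0],[0,0,0],[0,0,0],[0,0,0],[0,0,0],[0,0,0],[0,0,0],[0,0,0],[0,0,0],[0,0,0]], "jaw": [0.75,0.75,0.75,0.75,0.75,0.75,0.75,0.75,0.75,0.75,0.75,0.75,0.75,0.75,0.75,0.75,0.75,0.75,0.75]}}

```text
time_s: 27.0
tool_pos: [0.4621, 0.3291, 0.2399]
tool_rot: [-180.0, 0.1, -17.8]
force: [0.4, -0.3, -1.1]
grip_width: 0.0654
grasp_force: 0.0
```

{"method": "send_rows", "body": {"xyz": [[-0.002,0.002,0.025],[0,0,0.025],[0,0,0.025],[0,0,0.025],[0,0,0.025],[0,0,0.021],[0,0,0.01],[0,0,0.01],[0,0,0],[0,0,0],[0,0,0],[0,0,0],[0,0,0],[0,0,0],[0,0,0],[0,0,0]], "rotation": [[0,0,0],[0,0,0],[0,0,0],[0,0,0],[0,0,0],[0,0,0],[0,0,0],[0,0,0],[0,0,0],[0,0,0],[0,0,0],[0,0,0],[0,0,0],[0,0,0],[0,0,0],[0,0,0]], "jaw": [0.75,0.75,0.75,0.75,0.75,0.75,0.75,0.75,0.75,0.5,0.3,0,0,0,0,0], "newtons": 8}}

```text
time_s: 28.6
tool_pos: [0.4601, 0.3272, 0.0744]
tool_rot: [-179.9, -0.0, -18.0]
force: [0.2, 2.2, -0.4]
grip_width: 0.0223
grasp_force: 8.0
```

{"method": "send_rows", "body": {"xyz": [[0,0,0],[0,0,0],[0,-0.0015,0],[0,0,0],[0,0,0]], "rotation": [[0,0,0],[0,0,0],[0,0,0],[0,0,0],[0,0,0]], "jaw": [0,0,0,0,0], "newtons": 35}}

```text
time_s: 29.1
tool_pos: [0.4602, 0.3277, 0.0743]
tool_rot: [179.9, -0.0, -17.9]
force: [-0.8, -1.1, 2.4]
grip_width: 0.0217
grasp_force: 34.8
```

Run:
```python
from cell import env
o=env.get_obs(); print({k:o[k] for k in("tool_pos","tool_rot","force","wrist_torque","grip_width")})
```

```text
{'tool_pos': array([0.46019972, 0.32769265, 0.07433398]), 'tool_rot': array([ 1.79934422e+02, -1.62127828e-03, -1.79402800e+01]), 'force': array([-0.77686008, -1.10427011,  2.35149343]), 'wrist_torque': array([-0.19419486,  0.22542773, -0.06990067]), 'grip_width': 0.02174261924791424}
```

{"method": "send_rows", "body": {"xyz": [[0,0,-0.005],[0,0,-0.01],[0,0,-0.015],[0,0,-0.02],[0,0,-0.025],[0,0,-0.025],[0,0,-0.02],[0,0,-0.01],[0,0,0],[0,0,0],[0,0,0]], "rotation": [[0,0,0],[0,0,0],[0,0,0],[0,0,0],[0,0,0],[0,0,0],[0,0,0],[0,0,0],[0,0,0],[0,0,0],[0,0,0]], "jaw": [0,0,0,0,0,0,0,0,0,0,0]}}

```text
time_s: 30.2
tool_pos: [0.4596, 0.3275, 0.2028]
tool_rot: [179.9, 0.1, -17.9]
force: [-0.0, 0.2, -2.1]
grip_width: 0.022
grasp_force: 34.8
```

{"method": "send_rows", "body": {"xyz": [[0,0,0],[0,0,0],[0,0,0],[0,0,0],[0.0058,0.0218,0],[0.0058,0.0218,0],[0.0058,0.0218,0],[0.0058,0.0218,0],[0.0058,0.0218,0],[0.0058,0.0218,0],[0.0058,0.0218,0],[0.0058,0.0218,0],[0.0058,0.0218,0],[0.0058,0.0218,0],[0,0,0],[0,0,0],[0,0,0]], "rotation": [[0,0,-0.078],[0,0,-0.078],[0,0,-0.078],[0,0,-0.079],[0,0,0],[0,0,0],[0,0,0],[0,0,0],[0,0,0],[0,0,0],[0,0,0],[0,0,0],[0,0,0],[0,0,0],[0,0,0],[0,0,0],[0,0,0]], "jaw": [0,0,0,0,0,0,0,0,0,0,0,0,0,0,0,0,0]}}

```text
time_s: 31.9
tool_pos: [0.5176, 0.1113, 0.2036]
tool_rot: [-180.0, 0.1, 0.1]
force: [-0.1, 0.9, -1.5]
grip_width: 0.0219
grasp_force: 34.8
```

Run:
```python
from h import *
s=env.read_camera("side");t=env.read_camera("top")
for n,q,z in(("cactus",(.678,.109,0),.012),("owl",(.673,.004,0),.012),("rabbit",(.667,-.1013,0),.012)):
    for c in((t,),(s,)): print(n,fitlabel(c,*q,z))
cv2.imwrite("pics/c1.png",np.hstack([crop(s,140,90,160,120,400,300),crop(t,220,90,160,120,400,300)]))
```

```text
cactus (array([687.4,  95.4,   8. ]), np.float64(0.2341))
cactus (array([679.4, 111.6,   5.9]), np.float64(0.002))
owl (array([659.1,  -0.7,   5.5]), np.float64(0.203))
owl (array([674. ,   5. ,   2.3]), np.float64(0.0198))
rabbit (array([ 6.694e+02, -1.018e+02, -6.000e-01]), np.float64(0.0748))
rabbit (array([ 672.9, -123.3,  -63.9]), np.float64(0.4583))
```

View pics/c1.png

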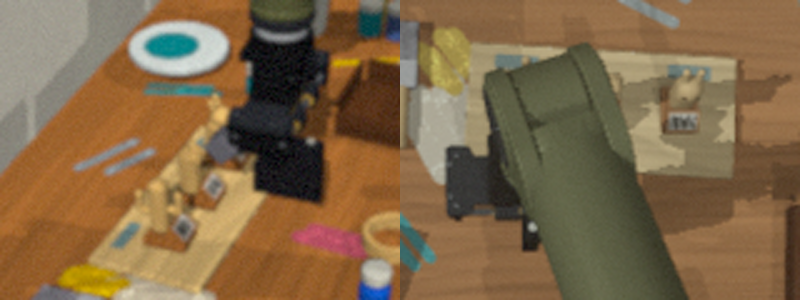

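The scanner is held level and the carvings haven't moved. I'm lowering to read the cactus.

{"method": "send_rows", "body": {"xyz": [[0.001,0.001,0.02],[0,0,0.025],[0,0,0.025],[0,0,0.015],[0,0,0.008],[0,0,0],[0,0,0],[0,0,0],[0,0,0],[0,0,0],[0,0,0],[0,0,0],[0,0,0],[0,0,0],[0,0,0],[0,0,0],[0,0,0],[0,0,0],[0,0,0],[0,0,0]], "rotation": [[0,0,0],[0,0,0],[0,0,0],[0,0,0],[0,0,0],[0,0,0],[0,0,0],[0,0,0],[0,0,0],[0,0,0],[0,0,0],[0,0,0],[0,0,0],[0,0,0],[0,0,0],[0,0,0],[0,0,0],[0,0,0],[0,0,0],[0,0,0]], "jaw": [0,0,0,0,0,0,0,0,0,0,0,0,0,0,0,0,0,0,0,0]}}

```text
time_s: 34.0
tool_pos: [0.5193, 0.1091, 0.1112]
tool_rot: [180.0, 0.0, -0.0]
force: [0.1, 0.3, -2.3]
grip_width: 0.0217
grasp_force: 34.8
```

Run:
```python
from h import *
s=env.read_camera("side");t=env.read_camera("top")
for n,q in(("cactus",(.679,.11,0)),("owl",(.673,.004,0)),("rabbit",(.669,-.1013,0))):
    for c in((t,),(s,)): print(n,fitlabel(c,*q,.012))
cv2.imwrite("pics/c2.png",crop(s,165,110,110,82,800,600))
print(env.get_obs()["force"],env.get_obs()["wrist_torque"])
```

```text
cactus (array([662.4,  94.8,   2.9]), np.float64(0.1953))
cactus (array([679.2, 111.9,   5.4]), np.float64(0.004))
owl (array([672.4,   5. ,   1.2]), np.float64(0.1352))
owl (array([634.2,   4.1, -69.5]), np.float64(0.1528))
rabbit (array([ 669.3, -101.9,   -1.1]), np.float64(0.0795))
rabbit (array([668.9, -99.9,   3. ]), np.float64(0.2684))
[ 0.05123098  0.83297218 -2.36875829] [-0.01167977  0.04388148  0.0173505 ]
```

View pics/c2.png

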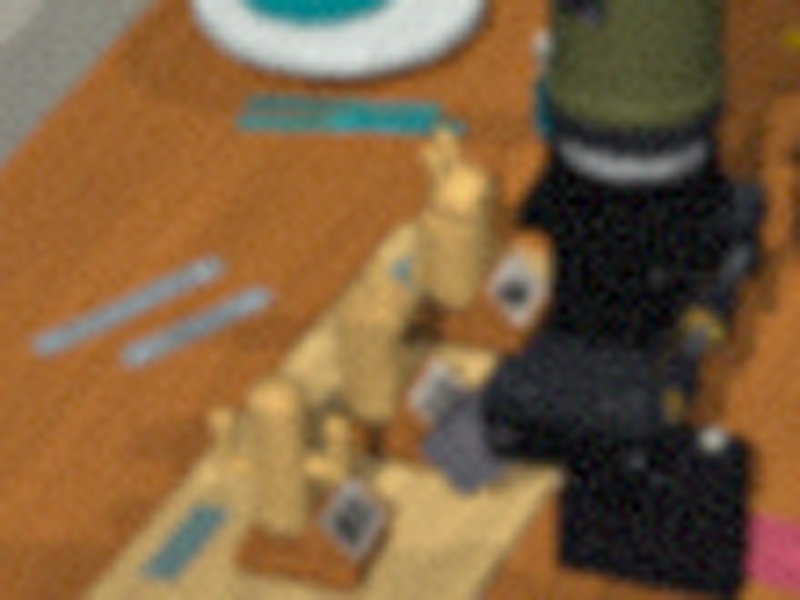

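Run:
```python
from h import *
s=env.read_camera("side"); o=env.get_obs()["tool_pos"]; org=o-[.010,0,.068]
P=np.array([[-45,9,0],[-45,11,86],[45,9,0],[-45,-9,0],[60,20,35],[110,20,85],[110,20,60]])/1000+org
print(((proj(s,P)+.5-[165,110])*[800/110,600/82]).round(0))
import time
```

```text
[[735. 604.]
 [741. 458.]
 [551. 565.]
 [746. 580.]
 [513. 514.]
 [407. 405.]
 [409. 450.]]
```

{"method": "send_rows", "body": {"xyz": [[0.002,0,0],[0,0,0],[0,0,0],[0,0,0],[0,0,0],[0,0,0],[0,0,0],[0,0,0],[0,0,0],[0,0,0],[0,0,0],[0,0,0]], "rotation": [[0,0,0],[0,0,0],[0,0,0],[0,0,0],[0,0,0],[0,0,0],[0,0,0],[0,0,0],[0,0,0],[0,0,0],[0,0,0],[0,0,0]], "jaw": [0,0,0,0,0,0,0,0,0,0,0,0]}}

```text
time_s: 35.35
tool_pos: [0.5213, 0.1091, 0.1112]
tool_rot: [180.0, -0.0, -0.0]
force: [0.4, 0.2, -1.9]
grip_width: 0.0218
grasp_force: 34.8
```

{"method": "send_rows", "body": {"xyz": [[-0.006,0.015,-0.001],[0,0.025,0],[0,0.025,0],[0,0.025,0],[0,0.0146,0],[0,0,0],[0,0,0]], "rotation": [[0,0,0],[0,0,0],[0,0,0],[0,0,0],[0,0,0],[0,0,0],[0,0,0]], "jaw": [0,0,0,0,0,0,0]}}

```text
time_s: 36.05
tool_pos: [0.5153, 0.0051, 0.1123]
tool_rot: [-180.0, -0.0, -0.0]
force: [-0.8, -0.4, -1.5]
grip_width: 0.022
grasp_force: 34.8
```

Run:
```python
from h import *
s=env.read_camera("side");t=env.read_camera("top")
for n,q in(("cactus",(.679,.11,0)),("owl",(.673,.004,0)),("rabbit",(.669,-.1013,0))):
    for c in((t,),(s,)): print(n,fitlabel(c,*q,.012))
```

```text
cactus (array([678.9, 109.5,  -0. ]), np.float64(0.0796))
cactus (array([679.2, 112. ,   5.7]), np.float64(0.0023))
owl (array([668.7,  -3.4, -18.4]), np.float64(0.154))
owl (array([674.2,   5.2,   5.3]), np.float64(0.0081))
rabbit (array([659.2, -89.6, -12.9]), np.float64(0.2141))
rabbit (array([ 629.8, -104.7,  -71.7]), np.float64(0.1216))
```

{"method": "send_rows", "body": {"xyz": [[0,0,0.001],[0,0,0],[0,0,0],[0,0,0],[0,0,0],[0,0,0],[0,0,0],[0,0,0],[0,0,0],[0,0,0],[0,0,0],[0,0,0],[0,0,0],[0,0,0],[0,0,0],[0,0,0],[0,0,0],[0,0,0]], "rotation": [[0,0,0],[0,0,0],[0,0,0],[0,0,0],[0,0,0],[0,0,0],[0,0,0],[0,0,0],[0,0,0],[0,0,0],[0,0,0],[0,0,0],[0,0,0],[0,0,0],[0,0,0],[0,0,0],[0,0,0],[0,0,0]], "jaw": [0,0,0,0,0,0,0,0,0,0,0,0,0,0,0,0,0,0]}}

```text
time_s: 37.95
tool_pos: [0.5152, 0.0045, 0.1112]
tool_rot: [180.0, 0.0, -0.0]
force: [0.1, 0.4, -2.5]
grip_width: 0.0218
grasp_force: 34.8
```

{"method": "send_rows", "body": {"xyz": [[-0.004,0.015,0],[0,0.025,0],[0,0.025,0],[0,0.025,0],[0,0.016,0],[0,0,0],[0,0,0]], "rotation": [[0,0,0],[0,0,0],[0,0,0],[0,0,0],[0,0,0],[0,0,0],[0,0,0]], "jaw": [0,0,0,0,0,0,0]}}

```text
time_s: 38.65
tool_pos: [0.5112, -0.1008, 0.1112]
tool_rot: [-180.0, 0.0, -0.0]
force: [0.0, 0.4, -1.1]
grip_width: 0.0217
grasp_force: 34.8
```

Run:
```python
from h import *
s=env.read_camera("side");t=env.read_camera("top")
for n,q in(("cactus",(.679,.11,0)),("owl",(.673,.004,0)),("rabbit",(.669,-.1013,0))):
    for c in((t,),(s,)): print(n,fitlabel(c,*q,.012))
```

```text
cactus (array([6.786e+02, 1.098e+02, 5.000e-01]), np.float64(0.0788))
cactus (array([679.2, 112.2,   6. ]), np.float64(0.0023))
owl (array([672.7,   3.9,  -0.9]), np.float64(0.0752))
owl (array([673.8,   5.9,   5.2]), np.float64(0.0023))
rabbit (array([ 669.1, -101.9,   -1.2]), np.float64(0.1179))
rabbit (array([669.8, -99.3,   6.7]), np.float64(0.0042))
```

{"method": "send_rows", "body": {"xyz": [[0,0,0],[0,0,0],[0,0,0],[0,0,0],[0,0,0],[0,0,0],[0,0,0],[0,0,0],[0,0,0],[0,0,0],[0,0,0],[0,0,0],[0,0,0],[0,0,0],[0,0,0],[0,0,0],[0,0,0],[0,0,0]], "rotation": [[0,0,0],[0,0,0],[0,0,0],[0,0,0],[0,0,0],[0,0,0],[0,0,0],[0,0,0],[0,0,0],[0,0,0],[0,0,0],[0,0,0],[0,0,0],[0,0,0],[0,0,0],[0,0,0],[0,0,0],[0,0,0]], "jaw": [0,0,0,0,0,0,0,0,0,0,0,0,0,0,0,0,0,0]}}

```text
time_s: 40.55
tool_pos: [0.5112, -0.1015, 0.1112]
tool_rot: [180.0, 0.0, -0.0]
force: [0.8, -0.2, -2.1]
grip_width: 0.0216
grasp_force: 34.8
```

Run:
```python
from h import *
s=env.read_camera("side");t=env.read_camera("top")
for n,q in(("cactus",(.679,.11,0)),("owl",(.673,.004,0)),("rabbit",(.669,-.1013,0))):
    for c in((t,),(s,)): print(n,fitlabel(c,*q,.012))
```

```text
cactus (array([ 6.787e+02,  1.093e+02, -4.000e-01]), np.float64(0.0798))
cactus (array([679. , 112.4,   5.8]), np.float64(0.0023))
owl (array([672.8,   3.9,  -1.1]), np.float64(0.0759))
owl (array([673.9,   5.6,   4.9]), np.float64(0.0024))
rabbit (array([ 669. , -101.8,   -0.8]), np.float64(0.1178))
rabbit (array([669.4, -99.6,   5.3]), np.float64(0.0039))
```

{"method": "send_rows", "body": {"xyz": [[-0.01,0,-0.015],[0.01,0,-0.025],[0,0,-0.025],[0,0,-0.027],[-0.0034,-0.0286,0],[-0.0034,-0.0286,0],[-0.0034,-0.0286,0],[-0.0034,-0.0286,0],[-0.0034,-0.0286,0],[-0.0034,-0.0286,0],[-0.0034,-0.0286,0],[-0.0034,-0.0286,0],[-0.0034,-0.0286,0],[-0.0034,-0.0286,0],[-0.0034,-0.0286,0],[-0.0034,-0.0286,0],[-0.0034,-0.0286,0],[-0.0034,-0.0286,0],[-0.0034,-0.0286,0],[0,0,0]], "rotation": [[0,0,0],[0,0,0],[0,0,0],[0,0,0],[0,0,0],[0,0,0],[0,0,0],[0,0,0],[0,0,0],[0,0,0],[0,0,0],[0,0,0],[0,0,0],[0,0,0],[0,0,0],[0,0,0],[0,0,0],[0,0,0],[0,0,0],[0,0,0]], "jaw": [0,0,0,0,0,0,0,0,0,0,0,0,0,0,0,0,0,0,0,0]}}

```text
time_s: 42.65
tool_pos: [0.458, 0.3327, 0.2034]
tool_rot: [-179.8, 0.1, 0.4]
force: [-0.6, 0.1, -2.0]
grip_width: 0.0218
grasp_force: 34.8
```

{"method": "send_rows", "body": {"xyz": [[0,0,0],[0,0,0],[0,0,0],[0,0,0],[0,0,0],[0,0,0],[0,0,0]], "rotation": [[0,0,0.078],[0,0,0.078],[0,0,0.078],[0,0,0.079],[0,0,0],[0,0,0],[0,0,0]], "jaw": [0,0,0,0,0,0,0]}}

```text
time_s: 43.35
tool_pos: [0.4604, 0.3273, 0.2032]
tool_rot: [180.0, -0.0, -17.9]
force: [0.1, 0.7, -1.3]
grip_width: 0.0221
grasp_force: 34.8
```

{"method": "send_rows", "body": {"xyz": [[0,-0.0004,0.02],[0,0,0.025],[0,0,0.02],[0,0,0.012],[0,0,0.008],[0,0,0.008],[0,0,0.008],[0,0,0.008],[0,0,0.005],[0,0,0],[0,0,0]], "rotation": [[0,0,0],[0,0,0],[0,0,0],[0,0,0],[0,0,0],[0,0,0],[0,0,0],[0,0,0],[0,0,0],[0,0,0],[0,0,0]], "jaw": [0,0,0,0,0,0,0,0,0,0,0]}}

```text
time_s: 44.45
tool_pos: [0.4605, 0.328, 0.0894]
tool_rot: [-180.0, -0.0, -17.9]
force: [0.2, -0.5, -2.4]
grip_width: 0.0215
grasp_force: 34.8
```

Free so far; 15 mm to go.

{"method": "send_rows", "body": {"xyz": [[0,0,0.004],[0,0,0.004],[0,0,0.004],[0,0,0.0025],[0,0,0],[0,0,0]], "rotation": [[0,0,0],[0,0,0],[0,0,0],[0,0,0],[0,0,0],[0,0,0]], "jaw": [0,0,0,0,0,0]}}

```text
time_s: 45.05
tool_pos: [0.4604, 0.3279, 0.0746]
tool_rot: [180.0, 0.0, -17.9]
force: [-0.0, 0.5, -1.8]
grip_width: 0.0219
grasp_force: 34.8
```

{"method": "send_rows", "body": {"xyz": [[0,0,0.001],[0,0,0],[0,0,0]], "rotation": [[0,0,0],[0,0,0],[0,0,0]], "jaw": [0,0,0]}}

```text
time_s: 45.35
tool_pos: [0.4606, 0.328, 0.0743]
tool_rot: [-180.0, -0.0, -17.9]
force: [-1.0, -1.1, 4.0]
grip_width: 0.0215
grasp_force: 34.8
```

Seated on the slot floor. Releasing and retreating.

{"method": "send_rows", "body": {"xyz": [[0,0,0],[0,0,0],[0,0,0],[0,0,0],[0,0,0],[0,0,-0.01],[0,0,-0.02],[0,0,-0.03],[0,0,-0.035],[0,0,-0.035],[0,0,-0.03],[-0.02,0.03,0],[-0.02,0.04,0],[0,0.04,0],[0,0.04,0],[0,0.03,0],[0,0.02,0],[0,0,0],[0,0,0]], "rotation": [[0,0,0],[0,0,0],[0,0,0],[0,0,0],[0,0,0],[0,0,0],[0,0,0],[0,0,0],[0,0,0],[0,0,0],[0,0,0],[0,0,0],[0,0,0],[0,0,0],[0,0,0],[0,0,0],[0,0,0],[0,0,0],[0,0,0]], "jaw": [0.3,0.45,0.6,0.7,0.7,0.7,0.7,0.7,0.7,0.7,0.7,0.7,0.7,0.7,0.7,0.7,0.7,0.7,0.7]}}

```text
time_s: 47.25
tool_pos: [0.361, 0.1506, 0.2345]
tool_rot: [-179.9, -0.1, -18.0]
force: [-0.0, 0.3, 0.4]
grip_width: 0.0611
grasp_force: 0.0
```

Run:
```python
from h import *
s=env.read_camera("side");t=env.read_camera("top")
for n,q in(("cactus",(.679,.11,0)),("owl",(.673,.004,0)),("rabbit",(.669,-.1013,0))):
    for c in((t,),(s,)): print(n,fitlabel(c,*q,.012))
cv2.imwrite("pics/d1.png",np.vstack([np.hstack([crop(t,184,156,64,64,400,300),crop(s,212,206,72,58,400,300)]),np.hstack([crop(s,120,90,200,150,400,300),crop(t,180,90,200,150,400,300)])]))
# compare scanner region with start picture
for n,c,b in(("top",t,(184,156,248,220)),("side",s,(212,206,284,264))):
    a=cv2.resize(cv2.imread(f"pics/{n}0.png"),(512,384),interpolation=cv2.INTER_AREA)
    A=[cv2.GaussianBlur(i[b[1]:b[3],b[0]:b[2]],(0,0),1).max(-1).astype(np.float32) for i in(a,c["image"])]
    print(n,cv2.phaseCorrelate(A[0],A[1]))
```

```text
cactus (array([678.8, 108.9,  -1.2]), np.float64(0.0776))
cactus (array([679.5, 111.2,   4.3]), np.float64(0.0022))
owl (array([672.6,   4.1,  -0.8]), np.float64(0.0759))
owl (array([673.6,   7.1,   6.2]), np.float64(0.0025))
rabbit (array([ 669.3, -101.8,   -1. ]), np.float64(0.075))
rabbit (array([669.2, -99.1,   5.4]), np.float64(0.0021))
top ((0.27880059705155347, -0.039186955958243175), 0.730860061943531)
side ((0.183136718014957, -0.17473653577087234), 0.9785264096878193)
```

View pics/d1.png

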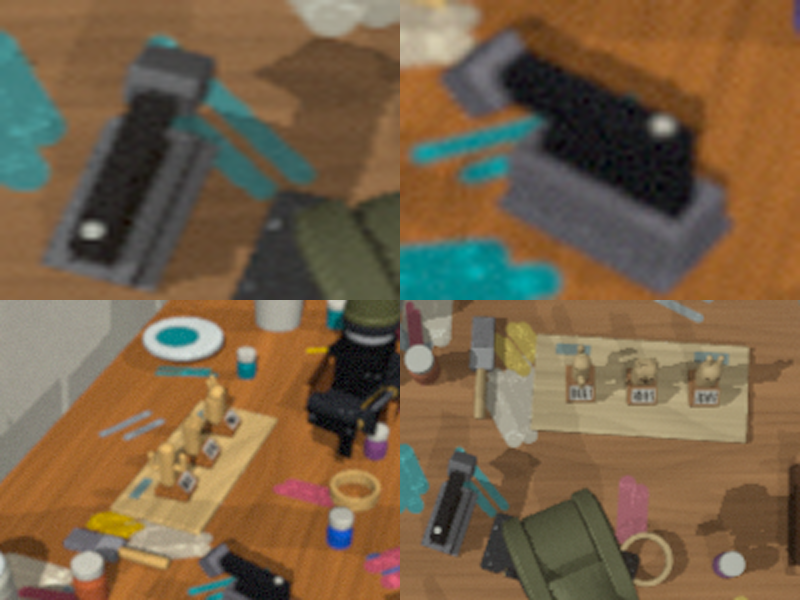

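The scanner is home in its dock, all three carvings are standing, and the clutter hasn't moved. Handing in.

```bash
python3 -c "
from cell import env
print(env.sign_off())"
```

```text
the job is handed in; nothing more can be done
None
```

The job is handed in (no verdict came back): cactus, owl and rabbit stand on the board, their labels were each scanned in that order (there was no fish), and the scanner is back home in its dock.

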